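# Mix the garland beads

## Robot

A 6-joint arm with a two-finger parallel gripper is mounted at the origin on the work surface. World frame = base frame: x ahead of the robot, y to its left, z up, the work surface at z = 0. Lengths are in m, angles in rad, forces in N, time in s.
With the tool pointing down it reaches from about 0.25 to 0.725 m from the base axis. Payload 4 kg.
Tool frame: the origin (TCP) lies midway between the tips of the shut fingers; the grasp point (between the pads) lies 19 mm behind it (bot.grip_point_offset is the distance from the TCP to the grasp point, in m); z points along the fingers, y is the line along which they close (so a half turn about z gives the same grasp; the last joint's range is limited). The gripper opens to 85 mm and grips with 20 to 120 N. Pads are 22 mm wide; open, the fingers measure 114 mm over their backs; the gripper's body (76 mm by 85 mm) begins 54 mm behind the grasp point. The pads swing forward as they close: fully open they stand 13 mm farther back than shut.
Start: joints at [-1.275, 0.241, 0.005, 1.335, 0, 1.571], TCP at [0.146, -0.478, 0.231] pointing down, gripper open.
Joint ranges: [-2.72, 2.72], [-1.05, 1.87], [-1.09, 1.28], [-1.99, 2.15], [-1.42, 1.44], [-3.14, 3.14]. Speed limits (rad/s): [2.79, 2.79, 3.14, 3.14, 3.14, 3.14].

## Interface

Orientations are given as a unit quaternion [x, y, z, w].
In Python, from workcell import bot gives the robot as it stands.
- The arm moves only by the tool step_arm, never from a script. Its argument "targets" is text: rows parted by semicolons, each of 7 numbers parted by spaces: the opening, from -1 (shut) to 1 (fully open), so that 0 is half open, then the shift along the world's x, y, z normalised to -1 to 1, where 1 is 0.5 m, then the turn, a rotation vector about the world's x, y, z normalised to -1 to 1, where 1 is pi/4 rad. In form: gripper x y z wx wy wz; .... A call has 1 to 10 rows; each row is the pose to reach, as a shift and turn from the pose commanded when the call began; what a row does not reach only later rows make up. A row lasts 1/12 s, in which the tool goes at most 41.7 mm and 7.16 degrees, less where a joint would pass 70% of its speed; a pose out of reach is approached as far as the arm can. A call with a number of a shift or a turn outside -1 to 1 is refused whole. A call with a gripper value outside its range is refused whole. The fingers move at their own pace and stop on an object; the grip force is fixed at half the most. Time passes only in rows, so rows that repeat a pose let the fingers close. It gives the time, the measured TCP pose, the force, the opening and the grip force at its end, in the units of the state.
- bot.get_obs(): the state, without advancing time (a new reading comes with each control period).
- bot.camera(name): name is "scene" or "top" or "wrist"; returns the picture (420x560x3 uint8, red, green, blue); there is no depth.
- bot.camera_info(name): a dict with "vertical_fov" (degrees; the focal length in pixels is half the picture's height over the tangent of half this angle, whatever the lens; pixels are square), "cx", "cy" (the principal point, pixels), "pose" (4x4, takes a point from camera to world coordinates). Camera axes: x right, y up, looking along -z (the intrinsics and any distortion apply to the point x, -y, -z); pixel columns grow to the right and rows downward; lengths in m; the calibration is good to about 2 mm. The wrist camera is an equidistant fisheye: a pixel r from the principal point sees the ray r / f radians off the axis. A picture is of the moment at which its call begins: read the wrist's pose just before it. camera_info takes no time and is no camera call; for the wrist camera it gives the pose at the moment of the call.
- bot.job_done(): hands the job in; it is judged then, once.
The state is a dict: "clock": time; "joint_pos": joint angles; "joint_vel": joint speeds; "tau": joint torques, N m; "eef_pos": TCP position; "tool_rot": TCP orientation; "ft_force": force on the tool from outside, world axes, zero at the start; "ft_torque": the same for the moment, N m; "grip_width": finger opening in m; "grasp_force": force on a finger pad.
Only numpy, scipy, OpenCV 4.12 (cv2) and the standard library are available. Lean on these libraries where they do the work, as an engineer would, in place of code of your own. Each camera call takes 0.05 s, during which the arm holds its last target. There are 200 camera calls.

## Task

Draw the wooden spoon out of the brush caddy by its neck and lay it flat on the newspaper sheet, then take it again by the rear part of its handle and, with its head down among the beads, stir in wide circles round the bowl, at least three full turns anticlockwise as seen from above, so that the beads are well shifted about. Lay the spoon back flat on the newspaper, set down rather than dropped, with all the beads still in the bowl, your fingers never in the beads and the other things on the table left where they are.

Things in the scene. Friction and masses are not known exactly. Their poses are not given: they have to be found in the camera images.
- spoon: brown wooden stirring spoon, 200 mm long, about 60 g. Origin: underside, mid-length; x towards the handle end, y across, z up as it lies. Flat head from x = -100 to -46 mm (40 mm wide, 12 thick); handle 14 x 14 mm from x = -50 to +20, then a stout grip 18 wide and 26 high to x = +100. It starts flat on the table, handle in the caddy's sleeve (80 to 95 mm deep), head and some neck sticking out towards the robot
- spoon_tip (a point): middle of the free edge of the spoon's head, x = -100 mm, 6 mm above the underside
- spoon_neck (a point): handle just behind the head, the part that sticks out of the caddy, 25 to 40 mm in front of its mouth: x = -20 mm, 7 mm above the underside
- spoon_grip (a point): rear part of the handle, where it is held for stirring: x = +50 mm (150 mm from the tip), 13 mm above the underside
- spoon_end (a point): end of the handle, x = +100 mm, 13 mm above the underside
- caddy: fixed plywood brush caddy, 125 mm long, 80 wide: a low covered sleeve, 44 mm high, open only at its front mouth (inside 60 mm wide, 36 high, 117 deep, no floor). Origin: table level, middle of the mouth; x points into the sleeve. On its roof from x = 85 mm back stand two cardboard pots of brushes, up to 170 mm above the table
- sheet: sheet of newspaper lying fixed on the table, 240 mm along its x, 120 mm along its y, top 2 mm above the table. Origin: centre of its underside
- bowl: white round mixing bowl that stands fast on the table, 50 mm high, outer diameter 210 mm at the rim and 156 mm at the foot, wall 5 mm, flat inner floor 5 mm above the table and about 145 mm across. Origin: centre of its underside; its x points away from the robot (world x), y to the robot's left
- bead0: wooden ball bead, 32 mm in diameter, 12 g, varnished and slippery, loose on the bowl's floor, one of six that start in a rough ring about 47 mm from the bowl's centre, with the middle free. Origin: its centre
- bead1: wooden barrel bead, 31 mm in diameter and 32 mm long, 12 g, varnished and slippery, loose on the bowl's floor, one of six that start in a rough ring about 47 mm from the bowl's centre, with the middle free. Origin: its centre
- bead2: wooden ball bead, 32 mm in diameter, 12 g, varnished and slippery, loose on the bowl's floor, one of six that start in a rough ring about 47 mm from the bowl's centre, with the middle free. Origin: its centre
- bead3: wooden barrel bead, 31 mm in diameter and 32 mm long, 12 g, varnished and slippery, loose on the bowl's floor, one of six that start in a rough ring about 47 mm from the bowl's centre, with the middle free. Origin: its centre
- bead4: wooden ball bead, 32 mm in diameter, 12 g, varnished and slippery, loose on the bowl's floor, one of six that start in a rough ring about 47 mm from the bowl's centre, with the middle free. Origin: its centre
- bead5: wooden barrel bead, 31 mm in diameter and 32 mm long, 12 g, varnished and slippery, loose on the bowl's floor, one of six that start in a rough ring about 47 mm from the bowl's centre, with the middle free. Origin: its centre
- tape: bystander: clear roll of tape lying flat, 80 mm across, 24 mm high; origin centre of underside
- reel: bystander: dark wooden thread reel standing, 40 mm across, 36 mm high; origin centre of underside
- glue: bystander: white glue bottle, 48 mm across, 120 mm high; origin centre of underside
- cup: bystander: paper cup, 72 mm across, 85 mm high; origin centre of underside
- scissors: bystander: scissors lying flat, 160 mm long, 12 mm high; origin at the pivot, on the underside, blades along its x
Not all that is in view belongs to the job. Leave any purple look-alike of the bead2 alone. What is shaped like the bead5 but green is not meant.

How it is judged:
By the outcome, as a careful person would: the job done as asked, in the order asked, and still so for the second after the job is handed in, with the robot touching nothing.
It also fails if it takes over 72 s, if anything falls off the work surface, if the arm or the gripper's body presses on something with over 40 N, if the wrist force passes 120 N, or if a joint passes its speed limit or range.

## Working session

There is one attempt and no reset: what is moved stays moved. The work goes in short steps, Python scripts to look and compute and a tool call to move; the robot and the scene stay as the last step left them, time stands still between calls to the robot, and variables do not carry over. Pictures are saved under pics/ and viewed, at most 11 in all, crops included, and the job is handed in when it is done.

Besides the shell and the picture viewer there is one more tool, called as name(argument=value, ...) on one line, values as JSON. step_arm: Moves the arm, as the interface text tells. Scaled input: -1 to 1 covers 0.5 m each way for a shift and pi/4 rad each way for a turn. Its arguments: {"type":"object","properties":{"targets":{"type":"string"}},"required":["targets"]}

```bash
mkdir -p pics; ls; cat > h.py <<'E'
import numpy as np, cv2
from workcell import bot
def snap(n,f):
    ci=bot.camera_info(n); im=bot.camera(n); cv2.imwrite(f'pics/{f}.png',im[:,:,::-1]); return im,ci
def ray(ci,u,v,wrist=False,H=420):
    f=H/2/np.tan(np.radians(ci['vertical_fov'])/2)
    x,y=(u-ci['cx']),(v-ci['cy'])
    if wrist:
        r=np.hypot(x,y); t=r/f; s=np.sin(t)/max(r,1e-9); d=np.array([x*s,-y*s,-np.cos(t)])
    else: d=np.array([x/f,-y/f,-1])
    P=np.array(ci['pose']); return P[:3,3],P[:3,:3]@d
def onz(ci,u,v,z,wrist=False):
    o,d=ray(ci,u,v,wrist); return o+d*(z-o[2])/d[2]
E
python3 - <<'E'
from h import *
for n in ['top','scene','wrist']:
    im,ci=snap(n,n+'0'); print(n,ci['vertical_fov'],ci['cx'],ci['cy'],np.round(ci['pose'],3).tolist(), [k for k in ci])
o=bot.get_obs(); print(o)
E
```

```text
pics
top 47.51071079296956 282.2716607009904 205.2653278218038 [[0.007, 0.996, -0.084, 0.47], [-1.0, 0.007, -0.006, 0.003], [-0.006, 0.084, 0.996, 1.568], [0.0, 0.0, 0.0, 1.0]] ['vertical_fov', 'cx', 'cy', 'pose']
scene 46.34328025355992 283.75249282483895 207.44552491338976 [[0.364, -0.793, 0.489, 1.168], [0.931, 0.314, -0.184, -0.232], [-0.008, 0.522, 0.853, 1.096], [0.0, 0.0, 0.0, 1.0]] ['vertical_fov', 'cx', 'cy', 'pose']
wrist 65.70646984690485 282.3504964715597 208.11879625827459 [[0.291, 0.904, 0.313, 0.226], [-0.957, 0.276, 0.093, -0.454], [-0.002, -0.326, 0.945, 0.373], [0.0, 0.0, 0.0, 1.0]] ['vertical_fov', 'cx', 'cy', 'pose']
{'clock': 0.15, 'joint_pos': array([-1.27498717e+00,  2.41238697e-01,  4.00892862e-03,  1.33520102e+00,
        3.14830686e-05,  1.57081017e+00]), 'joint_vel': array([-0.00074547, -0.0030473 ,  0.00442776,  0.00059804, -0.00020247,
       -0.00060053]), 'tau': array([ 1.38821692e-03, -3.72635472e+01,  2.52638608e+01,  1.23756539e-02,
       -5.69756253e-05,  4.27243606e-06]), 'eef_pos': array([ 0.14562277, -0.4778101 ,  0.23060863]), 'tool_rot': array([ 9.89082734e-01,  1.47359010e-01, -1.04867859e-04, -8.10626999e-04]), 'ft_force': array([0.25326529, 0.29843164, 0.13889888]), 'ft_torque': array([-0.00520648, -0.00592021, -0.01201395]), 'grasp_force': 0.0, 'grip_width': 0.08510781928434799}
```

View pics/top0.png

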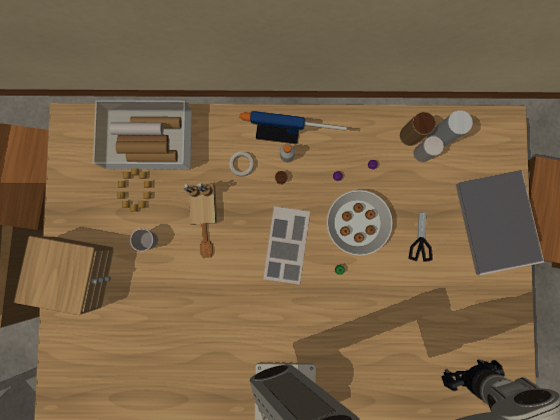

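View pics/scene0.png

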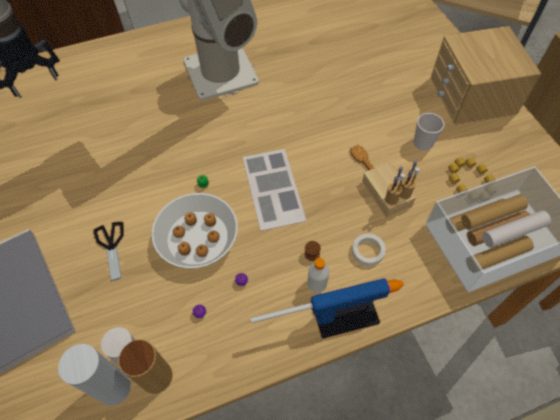

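The top view shows the spoon head at about (206,245), the caddy at (202,203), the sheet at (287,245) and the bowl at (360,222) with six brown beads in it. The purple balls (338,176) and (373,164) and the green barrel (340,269) are look-alikes outside the bowl. The scene view agrees with this.

```bash
python3 - <<'E'
from h import *
im=cv2.imread('pics/top0.png'); ci=bot.camera_info('top')
hsv=cv2.cvtColor(im,cv2.COLOR_BGR2HSV)
print('px', [hsv[v,u].tolist() for u,v in [(206,248),(205,230),(215,215),(300,220),(250,250),(335,222)]])
def rep(name,mask,box,z):
    m=np.zeros_like(mask); x0,y0,x1,y1=box; m[y0:y1,x0:x1]=mask[y0:y1,x0:x1]
    cs,_=cv2.findContours(m,cv2.RETR_EXTERNAL,cv2.CHAIN_APPROX_NONE); c=max(cs,key=cv2.contourArea)
    r=cv2.minAreaRect(cv2.convexHull(c)); print(name,cv2.contourArea(c),[np.round(onz(ci,*p,z),3)[:2].tolist() for p in cv2.boxPoints(r)],'c',np.round(onz(ci,*r[0],z),3)[:2]); return c
sp=((hsv[...,1]>150)&(hsv[...,0]<16)).astype(np.uint8)
c=rep('spoon',sp,(190,222,225,265),.01)
x=c[:,0].astype(float); print(cv2.fitLine(c,cv2.DIST_L2,0,.01,.01).ravel())
for v in range(222,262,3):
    us=np.where(sp[v,190:225])[0]
    if len(us): print(v,us.min()+190,us.max()+190)
sh=((hsv[...,1]<60)&(hsv[...,2]>80)).astype(np.uint8)
sh=cv2.morphologyEx(sh,cv2.MORPH_CLOSE,np.ones((5,5)))
rep('sheet',sh,(255,195,318,295),.002)
c=rep('bowl',sh,(322,185,398,260),.05)
(u,v),r=cv2.minEnclosingCircle(c); print('bowl circ',u,v,r,onz(ci,u,v,.05),2*r/477*1.52)
a=cv2.resize(im[170:270,170:310],None,fx=5.6,fy=5.6,interpolation=cv2.INTER_CUBIC); cv2.imwrite('pics/crop.png',a)
E
```

```text
px [[13, 161, 128], [14, 172, 110], [15, 118, 56], [20, 17, 90], [16, 120, 149], [38, 12, 166]]
spoon 201.0 [[0.535, 0.292], [0.54, 0.255], [0.435, 0.237], [0.429, 0.274]] c [0.485 0.264]
[1.0271185e-01 9.9471116e-01 2.0505128e+02 2.4110257e+02]
225 202 205
228 202 205
231 203 206
234 203 206
237 203 206
240 203 206
243 201 210
246 200 211
249 201 211
252 201 212
255 202 210
sheet 2579.0 [[0.361, 0.073], [0.599, 0.042], [0.583, -0.078], [0.346, -0.045]] c [ 0.472 -0.002]
bowl 3276.5 [[0.545, -0.086], [0.692, -0.232], [0.545, -0.377], [0.4, -0.231]] c [ 0.545 -0.232]
bowl circ 359.1703186035156 222.1703338623047 32.889747619628906 [ 0.54518358 -0.23290998  0.05      ] 0.20961180872887183
```

View pics/crop.png

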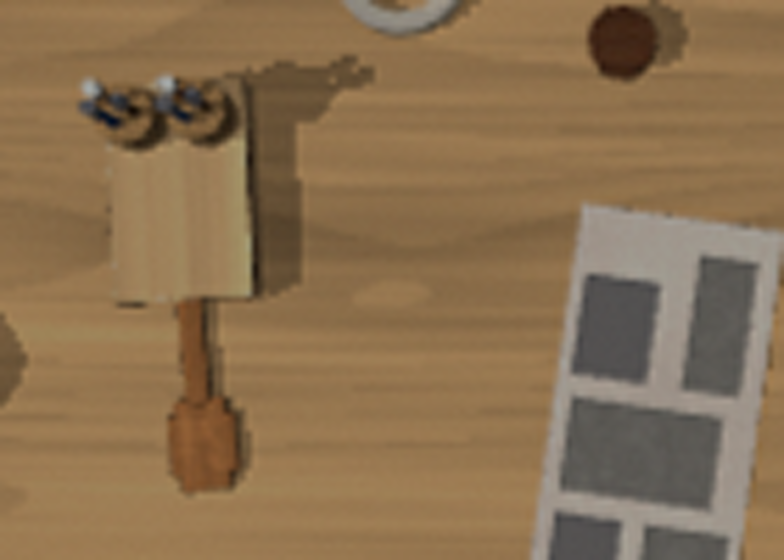

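The crop shows the spoon, head down at crop (205,440) and neck running up to the caddy mouth at (190,300). It is the only brown spoon, so it is the one meant. I'll move above its neck with the camera on the robot side and turn half round.

step_arm(targets="1 0.177 0.372 -0.02 0 0 0.94;1 0.177 0.372 -0.02 0 0 0.94;1 0.177 0.372 -0.02 0 0 0.94;1 0.177 0.372 -0.02 0 0 0.94;1 0.177 0.372 -0.02 0 0 0.94;1 0.177 0.372 -0.02 0 0 0.94;1 0.177 0.372 -0.02 0 0 0.94")

```text
clock: 0.73
eef_pos: [0.2349, -0.2903, 0.2212]
tool_rot: [0.868, 0.497, -0.0, -0.0]
ft_force: [-0.1, -0.3, 0.5]
grip_width: 0.0856
grasp_force: 0.0
```

step_arm(targets="1 0.177 0.372 -0.02 0 0 0.94;1 0.177 0.372 -0.02 0 0 0.94;1 0.177 0.372 -0.02 0 0 0.94;1 0.177 0.372 -0.02 0 0 0.94;1 0.177 0.372 -0.02 0 0 0.94;1 0.177 0.372 -0.02 0 0 0.94;1 0.177 0.372 -0.02 0 0 0.94")

```text
clock: 1.32
eef_pos: [0.3237, -0.105, 0.2112]
tool_rot: [0.631, 0.776, -0.0, 0.0]
ft_force: [-0.8, -1.5, 0.2]
grip_width: 0.0853
grasp_force: 0.0
```

step_arm(targets="1 0.177 0.372 -0.02 0 0 0.94;1 0.177 0.372 -0.02 0 0 0.94;1 0.177 0.372 -0.02 0 0 0.94;1 0.177 0.372 -0.02 0 0 0.94;1 0.177 0.372 -0.02 0 0 0.94;1 0.177 0.372 -0.02 0 0 0.94;1 0.177 0.372 -0.02 0 0 0.94")

```text
clock: 1.9
eef_pos: [0.4124, 0.0794, 0.2007]
tool_rot: [0.312, 0.95, -0.001, -0.0]
ft_force: [-1.0, -0.9, 0.1]
grip_width: 0.0855
grasp_force: 0.0
```

step_arm(targets="1 0.177 0.372 -0.02 0 0 0.94;1 0.177 0.372 -0.02 0 0 0.94;1 0.177 0.372 -0.02 0 0 0.94;1 0.177 0.372 -0.02 0 0 0.94;1 0.177 0.372 -0.02 0 0 0.94;1 0.177 0.372 -0.02 0 0 0.94;1 0.177 0.372 -0.02 0 0 0.94;1 0.177 0.372 -0.02 0 0 0.94")

```text
clock: 2.57
eef_pos: [0.5003, 0.2631, 0.1907]
tool_rot: [-0.048, 0.999, -0.001, -0.001]
ft_force: [-0.3, -0.1, 1.1]
grip_width: 0.0855
grasp_force: 0.0
```

```bash
python3 - <<'E'
from h import *
im,ci=snap('wrist','w1'); im=im[:,:,::-1].copy()
print(np.round(ci['pose'],3).tolist())
hsv=cv2.cvtColor(im,cv2.COLOR_BGR2HSV)
sp=((hsv[...,1]>145)&(hsv[...,0]<16)&(hsv[...,2]>50)).astype(np.uint8)
n,l,st,ce=cv2.connectedComponentsWithStats(sp)
for i in range(1,n):
    if st[i,4]>400:
        x,y,w,h,a=st[i]; print(st[i])
        for v in range(y+2,y+h,max(h//14,1)):
            us=np.where(l[v]==i)[0]; print(v,us.min(),us.max(),np.round(onz(ci,(us.min()+us.max())/2,v,.012,True)[:2],4),len(us))
E
```

```text
[[-0.096, -0.941, -0.324, 0.416], [0.995, -0.092, -0.03, 0.255], [-0.001, -0.325, 0.946, 0.334], [0.0, 0.0, 0.0, 1.0]]
```

View pics/w1.png

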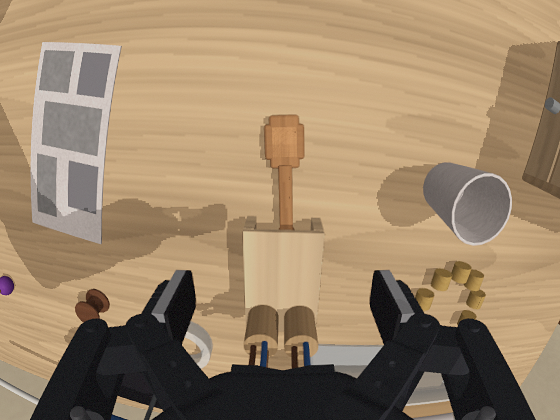

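The wrist view shows the spoon: tip edge at about (284,114), head/neck junction at (285,166), and neck passing under the caddy front at (287,228).

```bash
python3 - <<'E'
from h import *
im=cv2.imread('pics/w1.png'); ci=bot.camera_info('wrist')
hsv=cv2.cvtColor(im,cv2.COLOR_BGR2HSV)
s=hsv[...,1].astype(int); h=hsv[...,0].astype(int)
for v in (125,140,155,180,200,220): print(v,'S',s[v,258:312:3].tolist(),'H',h[v,258:312:6].tolist())
print('col285',s[105:125,285].tolist())
for n,u,v,z in [('tip',284.5,114.5,.012),('headjn',285.5,166,.012),('n180',285.5,180,.014),('n225',287,225,.014),('roofL',244,232,.044),('roofR',323,233,.044)]: print(n,np.round(onz(ci,u,v,z,True),4))
E
```

```text
125 S [88, 92, 104, 140, 142, 137, 137, 136, 137, 135, 135, 135, 135, 135, 141, 120, 88, 88] H [17, 16, 13, 14, 14, 14, 14, 14, 17]
140 S [89, 97, 124, 137, 136, 131, 131, 128, 131, 132, 129, 128, 132, 138, 136, 142, 91, 92] H [17, 14, 14, 14, 14, 14, 14, 14, 17]
155 S [91, 99, 98, 139, 135, 133, 135, 134, 137, 136, 133, 131, 133, 137, 136, 142, 92, 88] H [17, 17, 14, 15, 14, 14, 14, 14, 17]
180 S [92, 93, 90, 92, 92, 103, 101, 145, 137, 138, 134, 136, 89, 90, 90, 90, 89, 91] H [17, 16, 16, 17, 14, 14, 16, 17, 17]
200 S [91, 89, 90, 91, 89, 99, 97, 137, 135, 136, 135, 138, 84, 85, 86, 85, 85, 86] H [17, 17, 17, 16, 13, 14, 18, 18, 18]
220 S [92, 92, 92, 92, 93, 100, 103, 113, 134, 142, 138, 137, 90, 95, 94, 101, 101, 101] H [17, 17, 17, 16, 14, 14, 17, 17, 17]
col285 [89, 89, 90, 88, 88, 87, 89, 87, 87, 97, 133, 140, 136, 135, 134, 136, 135, 133, 135, 138]
tip [0.4298 0.2579 0.012 ]
headjn [0.4814 0.264  0.012 ]
n180 [0.4954 0.2654 0.014 ]
n225 [0.5441 0.2719 0.014 ]
roofL [0.5436 0.2293 0.044 ]
roofR [0.5371 0.3062 0.044 ]
```

step_arm(targets="1 0.018 0.004 -0.3 0 0 0.03;1 0.018 0.004 -0.3 0 0 0.03;1 0.018 0.004 -0.3 0 0 0.03;1 0.018 0.004 -0.3 0 0 0.03;1 0.018 0.004 -0.3 0 0 0.03;1 0.018 0.004 -0.3 0 0 0.03;1 0.018 0.004 -0.3 0 0 0.03")

```text
clock: 3.2
eef_pos: [0.5103, 0.2672, 0.0438]
tool_rot: [-0.064, 0.998, 0.001, 0.002]
ft_force: [0.2, 0.1, -0.1]
grip_width: 0.0857
grasp_force: 0.0
```

step_arm(targets="1 -0.002 0 -0.04 0 0 0;1 -0.002 0 -0.072 0 0 0;1 -0.002 0 -0.072 0 0 0;-0.5 -0.002 0 -0.072 0 0 0;-1 -0.002 0 -0.072 0 0 0;-1 -0.002 0 -0.072 0 0 0;-1 -0.002 0 -0.072 0 0 0;-1 -0.002 0 -0.072 0 0 0;-1 -0.002 0 -0.072 0 0 0;-1 -0.002 0 -0.072 0 0 0")

```text
clock: 4.03
eef_pos: [0.5083, 0.268, 0.0062]
tool_rot: [-0.065, 0.998, 0.0, 0.001]
ft_force: [-0.2, -1.0, 4.7]
grip_width: 0.012
grasp_force: 60.5
```

step_arm(targets="-1 0 0 0.008 0 0 0;-1 -0.03 -0.004 0.008 0 0 0;-1 -0.06 -0.008 0.008 0 0 0;-1 -0.1 -0.0125 0.008 0 0 0;-1 -0.14 -0.0175 0.008 0 0 0;-1 -0.18 -0.0225 0.008 0 0 0;-1 -0.22 -0.0275 0.008 0 0 0;-1 -0.25 -0.031 0.008 0 0 0;-1 -0.25 -0.031 0.008 0 0 0")

```text
clock: 4.78
eef_pos: [0.3786, 0.2507, 0.0087]
tool_rot: [-0.066, 0.998, -0.001, -0.002]
ft_force: [-0.4, -0.7, -0.9]
grip_width: 0.0118
grasp_force: 59.8
```

step_arm(targets="-1 0 0 0.04 0 0 0;-1 0 0 0.1 0 0 0;-1 0 0 0.15 0 0 0;-1 0 0 0.15 0 0 0;-1 0 0 0.15 0 0 0")

```text
clock: 5.2
eef_pos: [0.3848, 0.2533, 0.0859]
tool_rot: [-0.065, 0.998, 0.001, 0.002]
ft_force: [-1.1, -1.0, -0.5]
grip_width: 0.0117
grasp_force: 59.8
```

```bash
python3 - <<'E'
from h import *
a,_=snap('wrist','w2'); b,_=snap('top','t2')
cv2.imwrite('pics/c2.png',np.hstack([cv2.resize(a,(400,300)),cv2.resize(b[150:300,130:330],(400,300))])[:,:,::-1])
E
```

```text
(no output)
```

View pics/c2.png

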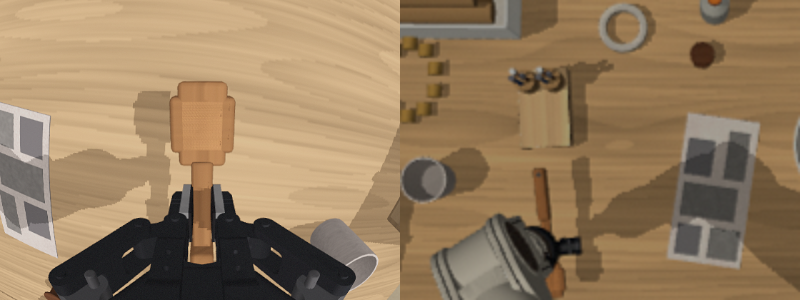

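The spoon is out and level in the fingers, seen in both views. Next I carry it over the sheet, aligned with the sheet.

step_arm(targets="-1 0.02 -0.07 0 0 0 -0.05;-1 0.04 -0.14 0 0 0 -0.1;-1 0.06 -0.21 0 0 0 -0.15;-1 0.08 -0.28 0 0 0 -0.2;-1 0.1 -0.35 0 0 0 -0.25;-1 0.12 -0.42 0 0 0 -0.29;-1 0.13 -0.47 0 0 0 -0.32;-1 0.135 -0.5 0 0 0 -0.33;-1 0.135 -0.505 0 0 0 -0.33;-1 0.135 -0.505 0 0 0 -0.33")

```text
clock: 6.13
eef_pos: [0.4492, -0.0012, 0.0829]
tool_rot: [0.065, 0.998, 0.0, -0.002]
ft_force: [0.9, -0.1, -1.5]
grip_width: 0.0117
grasp_force: 59.8
```

step_arm(targets="-1 0 0 -0.04 0 0 0;-1 0 0 -0.08 0 0 0;-1 0 0 -0.11 0 0 0;-1 0 0 -0.13 0 0 0;-1 0 0 -0.14 0 0 0;-1 0 0 -0.146 0 0 0;-1 0 0 -0.146 0 0 0")

```text
clock: 6.72
eef_pos: [0.4496, 0.0005, 0.0107]
tool_rot: [0.063, 0.998, 0.0, -0.001]
ft_force: [0.9, 0.9, -0.3]
grip_width: 0.0117
grasp_force: 59.8
```

step_arm(targets="-1 0 0 -0.003 0 0 0;-1 0 0 -0.005 0 0 0;-1 0 0 -0.005 0 0 0")

```text
clock: 6.97
eef_pos: [0.4507, -0.0002, 0.0092]
tool_rot: [0.064, 0.998, 0.0, 0.001]
ft_force: [-0.2, -0.6, -0.0]
grip_width: 0.0115
grasp_force: 59.8
```

step_arm(targets="-1 0 0 -0.001 0 0 0;-1 0 0 -0.002 0 0 0;-1 0 0 -0.002 0 0 0")

```text
clock: 7.22
eef_pos: [0.4506, -0.0003, 0.0082]
tool_rot: [0.064, 0.998, 0.0, 0.0]
ft_force: [-0.3, 0.7, 0.7]
grip_width: 0.0114
grasp_force: 60.0
```

step_arm(targets="-1 0 0 -0.002 0 0 0;-1 0 0 -0.002 0 0 0;-0.4 0 0 -0.002 0 0 0;-0.2 0 0 -0.002 0 0 0;0 0 0 -0.002 0 0 0;0.4 0 0 -0.002 0 0 0;0.4 0 0 0.02 0 0 0;0.4 0 0 0.08 0 0 0;0.4 0 0 0.14 0 0 0;0.4 0 0 0.18 0 0 0")

```text
clock: 8.05
eef_pos: [0.4509, -0.0003, 0.0997]
tool_rot: [0.064, 0.998, 0.0, 0.001]
ft_force: [0.5, -0.3, 0.4]
grip_width: 0.06
grasp_force: 0.0
```

```bash
python3 - <<'E'
from h import *
print(bot.get_obs()['eef_pos'])
im,ci=snap('wrist','w3'); s=cv2.cvtColor(im,cv2.COLOR_RGB2HSV)
m=((s[...,1]>115)&(s[...,0]<16)&(s[...,2]>60)).astype(np.uint8)
n,l,st,ce=cv2.connectedComponentsWithStats(m)
for i in range(1,n):
    if st[i,4]>500:
        x,y,w,h,a=st[i]; print(st[i])
        for v in range(y+2,y+h,max(h//10,1)):
            us=np.where(l[v]==i)[0]; print(v,us.min(),us.max(),np.round(onz(ci,(us.min()+us.max())/2,v,.016,True)[:2],4))
E
```

```text
[ 4.50906188e-01 -3.05014462e-04  9.97458909e-02]
[ 255  108   56  240 6837]
110 263 302 [0.374  0.0095]
134 255 310 [0.3906 0.0074]
158 255 309 [0.4075 0.0048]
182 266 292 [4.246e-01 4.000e-04]
206 274 291 [0.443  0.0006]
230 274 291 [ 0.462  -0.0019]
254 274 290 [ 0.4822 -0.0049]
278 271 292 [ 0.504  -0.0081]
302 272 292 [ 0.528  -0.0108]
326 272 291 [ 0.5545 -0.0147]
[  28  273   42   50 1289]
275 49 61 [ 0.4853 -0.2318]
280 43 67 [ 0.4909 -0.2349]
285 40 69 [ 0.4967 -0.2389]
290 39 69 [ 0.5027 -0.243 ]
295 38 68 [ 0.5088 -0.2481]
300 30 64 [ 0.5152 -0.2616]
305 28 59 [ 0.5219 -0.2716]
310 28 52 [ 0.529  -0.2822]
315 30 52 [ 0.5359 -0.285 ]
320 35 49 [ 0.5431 -0.2879]
[ 79 291  33  34 772]
293 87 96 [ 0.5067 -0.1925]
296 85 99 [ 0.5101 -0.1935]
299 82 102 [ 0.5136 -0.1952]
302 80 105 [ 0.5172 -0.1962]
305 79 108 [ 0.5208 -0.1967]
308 79 111 [ 0.5244 -0.1965]
311 79 111 [ 0.5281 -0.1982]
314 80 108 [ 0.5319 -0.2014]
317 82 107 [ 0.5357 -0.2026]
320 84 104 [ 0.5396 -0.2053]
323 88 101 [ 0.5435 -0.2065]
[ 47 331  27  29 601]
333 53 66 [ 0.5605 -0.2688]
335 51 69 [ 0.5635 -0.2698]
337 50 70 [ 0.5667 -0.2717]
339 48 72 [ 0.5698 -0.2737]
341 47 72 [ 0.5731 -0.2766]
343 47 72 [ 0.5764 -0.2787]
345 47 73 [ 0.5796 -0.2799]
347 47 72 [ 0.583  -0.2829]
349 47 72 [ 0.5864 -0.2851]
351 48 70 [ 0.59   -0.2883]
353 49 69 [ 0.5935 -0.2906]
355 51 68 [ 0.597  -0.2919]
357 53 66 [ 0.6006 -0.2943]
359 56 63 [ 0.6042 -0.2967]
```

View pics/w3.png

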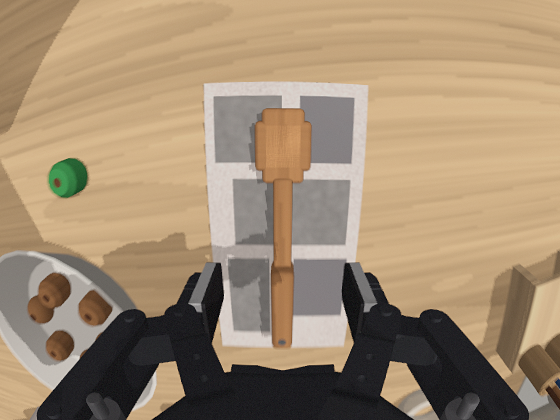

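The spoon lies flat in the middle of the sheet: tip at (284,108), grip from (282,265) to (282,345). Now I take it by the rear of the handle, at (0.520, -0.009).

step_arm(targets="0.4 0.08 -0.01 0 0 0 0;0.4 0.138 -0.018 0 0 0 0;0.4 0.138 -0.018 -0.04 0 0 0;0.4 0.138 -0.018 -0.1 0 0 0;0.4 0.138 -0.018 -0.15 0 0 0;0.4 0.138 -0.018 -0.175 0 0 0;0.4 0.138 -0.018 -0.183 0 0 0;0.4 0.138 -0.018 -0.183 0 0 0;0.4 0.138 -0.018 -0.183 0 0 0")

```text
clock: 8.85
eef_pos: [0.5196, -0.0093, 0.0066]
tool_rot: [0.064, 0.998, 0.0, 0.0]
ft_force: [1.5, 0.4, 0.9]
grip_width: 0.0598
grasp_force: 0.0
```

step_arm(targets="-0.3 0 0 0 0 0 0;-1 0 0 0 0 0 0;-1 0 0 0 0 0 0;-1 0 0 0 0 0 0;-1 0 0 0 0 0 0;-1 0 0 0 0 0 0")

```text
clock: 9.35
eef_pos: [0.5203, -0.0093, 0.0075]
tool_rot: [0.064, 0.998, 0.0, 0.001]
ft_force: [-1.3, -0.1, 6.7]
grip_width: 0.0168
grasp_force: 61.1
```

step_arm(targets="-1 0 0 0.03 0 0 0;-1 0 0 0.1 0 0 0;-1 0 0 0.17 0 0 0;-1 0.03 -0.06 0.24 0 0 -0.04;-1 0.06 -0.14 0.31 0 0 -0.1;-1 0.09 -0.22 0.37 0 0 -0.16;-1 0.12 -0.3 0.42 0 0 -0.22;-1 0.16 -0.38 0.44 0 0 -0.28;-1 0.19 -0.45 0.44 0 0 -0.33;-1 0.208 -0.514 0.44 0 0 -0.346")

```text
clock: 10.18
eef_pos: [0.6153, -0.2423, 0.2258]
tool_rot: [0.199, 0.98, -0.0, 0.002]
ft_force: [1.6, 0.2, -0.1]
grip_width: 0.017
grasp_force: 60.2
```

step_arm(targets="-1 0 0 0 -0.05 -0.12 0;-1 0 0 0 -0.11 -0.26 0;-1 0 0 0 -0.17 -0.4 0;-1 0 0 0 -0.22 -0.52 0;-1 0 0 0 -0.238 -0.563 0;-1 0 0 0 -0.238 -0.563 0")

```text
clock: 10.68
eef_pos: [0.6095, -0.239, 0.2199]
tool_rot: [0.193, 0.953, -0.047, 0.23]
ft_force: [-0.3, 0.7, -1.0]
grip_width: 0.0173
grasp_force: 60.2
```

step_arm(targets="-1 0 0 0 -0.05 -0.12 0;-1 0 0 0 -0.11 -0.26 0;-1 0 0 0 -0.17 -0.4 0;-1 0 0 0 -0.22 -0.52 0;-1 0 0 0 -0.238 -0.563 0;-1 0 0 0 -0.238 -0.563 0;-1 0 0 0 -0.238 -0.563 0")

```text
clock: 11.27
eef_pos: [0.6133, -0.2403, 0.2213]
tool_rot: [0.176, 0.871, -0.091, 0.45]
ft_force: [1.0, 0.2, -0.6]
grip_width: 0.0164
grasp_force: 60.2
```

```bash
python3 - <<'E'
from h import *
from scipy.spatial.transform import Rotation as R
o=bot.get_obs(); r=R.from_quat(o['tool_rot']).as_matrix(); print(np.round(r,3).tolist(),'pred tip',np.round(o['eef_pos']+r@[.15,0,-.001],4),o['joint_pos'].round(2),o['grip_width'])
a,ci=snap('wrist','w4'); b,_=snap('scene','s4')
cv2.imwrite('pics/c4.png',np.hstack([cv2.resize(a,(400,300)),cv2.resize(b[130:280,120:320],(400,300))])[:,:,::-1])
E
```

```text
[[-0.533, 0.389, 0.751], [0.225, 0.921, -0.318], [-0.815, -0.0, -0.579]] pred tip [ 0.5326 -0.2062  0.0995] [-0.36  0.1  -0.7  -0.18 -0.03  0.02] 0.016379412213487238
```

View pics/c4.png

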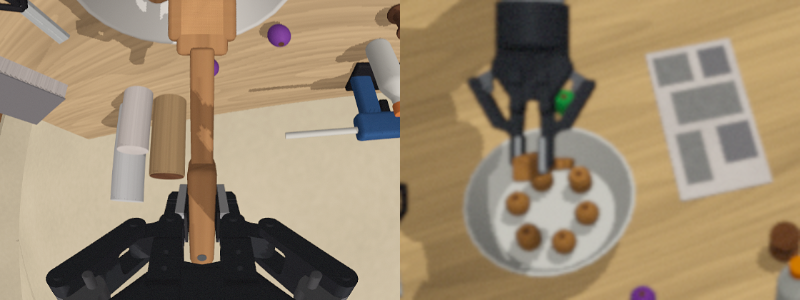

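The views show the spoon gripped head-down over the bowl, with six beads in a ring inside it. Now I centre the tip and lower it into the free middle.

step_arm(targets="-1 0.012 -0.026 0 0 0 0;-1 0.025 -0.053 0 0 0 0;-1 0.025 -0.053 -0.03 0 0 0;-1 0.025 -0.053 -0.07 0 0 0;-1 0.025 -0.053 -0.11 0 0 0;-1 0.025 -0.053 -0.14 0 0 0;-1 0.025 -0.053 -0.16 0 0 0;-1 0.025 -0.053 -0.172 0 0 0;-1 0.025 -0.053 -0.172 0 0 0;-1 0.025 -0.053 -0.172 0 0 0")

```text
clock: 12.2
eef_pos: [0.6277, -0.2684, 0.1381]
tool_rot: [0.176, 0.869, -0.092, 0.453]
ft_force: [-0.1, -0.2, -1.1]
grip_width: 0.0167
grasp_force: 60.2
```

```bash
python3 - <<'E'
from h import *
from scipy.spatial.transform import Rotation as R
o=bot.get_obs(); r=R.from_quat(o['tool_rot']).as_matrix(); print('pred tip',np.round(o['eef_pos']+r@[.15,0,-.001],4),o['ft_force'],o['joint_pos'].round(2))
# circle: 30 steps/turn radius 45 mm starting at angle 0, rows relative to each call start
a=np.radians(np.arange(0,361,12)); p=.045*np.c_[np.cos(a),np.sin(a)]/.5
for k in range(3): print((p[10*k+1:10*k+11]-p[10*k]).round(3).tolist())
E
```

```text
pred tip [ 0.5479 -0.2346  0.0157] [-0.06066975 -0.18350378 -1.11318071] [-0.41  0.32 -0.75 -0.46  0.   -0.  ]
[[-0.002, 0.019], [-0.008, 0.037], [-0.017, 0.053], [-0.03, 0.067], [-0.045, 0.078], [-0.062, 0.086], [-0.081, 0.09], [-0.099, 0.09], [-0.118, 0.086], [-0.135, 0.078]]
[[-0.015, -0.011], [-0.028, -0.025], [-0.037, -0.041], [-0.043, -0.059], [-0.045, -0.078], [-0.043, -0.097], [-0.037, -0.115], [-0.028, -0.131], [-0.015, -0.145], [-0.0, -0.156]]
[[0.017, -0.008], [0.036, -0.012], [0.054, -0.012], [0.073, -0.008], [0.09, -0.0], [0.105, 0.011], [0.118, 0.025], [0.127, 0.041], [0.133, 0.059], [0.135, 0.078]]
```

step_arm(targets="-1 -0.013 -0.01 -0.004 0 0 0;-1 -0.009 -0.026 -0.006 0 0 0;-1 0.008 -0.038 -0.006 0 0 0;-1 0.022 -0.041 -0.006 0 0 0;-1 0.035 -0.041 -0.006 0 0 0;-1 0.05 -0.037 -0.006 0 0 0;-1 0.064 -0.028 -0.006 0 0 0;-1 0.077 -0.014 -0.006 0 0 0;-1 0.085 0.003 -0.006 0 0 0")

```text
clock: 12.95
eef_pos: [0.6695, -0.2656, 0.1347]
tool_rot: [0.176, 0.869, -0.093, 0.453]
ft_force: [-5.0, -2.3, 1.8]
grip_width: 0.0168
grasp_force: 61.6
```

step_arm(targets="-1 -0.002 0.019 0 0 0 0;-1 -0.008 0.037 0 0 0 0;-1 -0.017 0.053 0 0 0 0;-1 -0.03 0.067 0 0 0 0;-1 -0.045 0.078 0 0 0 0;-1 -0.062 0.086 0 0 0 0;-1 -0.081 0.09 0 0 0 0;-1 -0.099 0.09 0 0 0 0;-1 -0.118 0.086 0 0 0 0;-1 -0.135 0.078 0 0 0 0")

```text
clock: 13.78
eef_pos: [0.6031, -0.2281, 0.1384]
tool_rot: [0.176, 0.867, -0.093, 0.456]
ft_force: [2.5, -2.1, 0.3]
grip_width: 0.0171
grasp_force: 60.0
```

step_arm(targets="-1 -0.015 -0.011 0 0 0 0;-1 -0.028 -0.025 0 0 0 0;-1 -0.037 -0.041 0 0 0 0;-1 -0.043 -0.059 0 0 0 0;-1 -0.045 -0.078 0 0 0 0;-1 -0.043 -0.097 0 0 0 0;-1 -0.037 -0.115 0 0 0 0;-1 -0.028 -0.131 0 0 0 0;-1 -0.015 -0.145 0 0 0 0;-1 0 -0.156 0 0 0 0")

```text
clock: 14.62
eef_pos: [0.6035, -0.3025, 0.1346]
tool_rot: [0.175, 0.869, -0.087, 0.454]
ft_force: [3.8, 8.6, 3.6]
grip_width: 0.0168
grasp_force: 79.2
```

step_arm(targets="-1 0.017 -0.008 0 0 0 0;-1 0.036 -0.012 0 0 0 0;-1 0.054 -0.012 0 0 0 0;-1 0.073 -0.008 0 0 0 0;-1 0.09 0 0 0 0 0;-1 0.105 0.011 0 0 0 0;-1 0.118 0.025 0 0 0 0;-1 0.127 0.041 0 0 0 0;-1 0.133 0.059 0 0 0 0;-1 0.135 0.078 0 0 0 0")

```text
clock: 15.45
eef_pos: [0.6694, -0.2653, 0.1347]
tool_rot: [0.176, 0.869, -0.093, 0.453]
ft_force: [-3.9, -5.1, 1.9]
grip_width: 0.0168
grasp_force: 61.6
```

```bash
python3 - <<'E'
from h import *
from scipy.spatial.transform import Rotation as R
o=bot.get_obs(); r=R.from_quat(o['tool_rot']).as_matrix(); print('pred tip',np.round(o['eef_pos']+r@[.15,0,-.001],4),o['ft_force'],o['joint_pos'].round(2))
b,_=snap('scene','s5'); c,_=snap('wrist','w5')
cv2.imwrite('pics/c5.png',np.hstack([cv2.resize(c,(400,300)),cv2.resize(b[150:300,120:320],(400,300))])[:,:,::-1])
E
```

```text
pred tip [ 0.5894 -0.2316  0.0123] [-3.92514554 -5.12300622  1.93293014] [-0.36  0.38 -0.66 -0.43 -0.03  0.02]
```

View pics/c5.png

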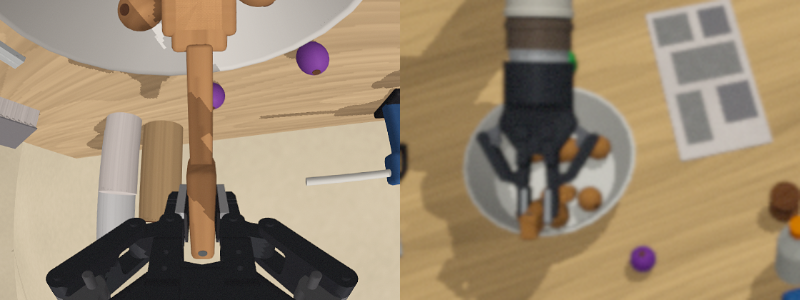

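One full turn is done. The grip looks unchanged and the beads are staying in the bowl, so I'll do more turns.

step_arm(targets="-1 -0.002 0.019 0 0 0 0;-1 -0.008 0.037 0 0 0 0;-1 -0.017 0.053 0 0 0 0;-1 -0.03 0.067 0 0 0 0;-1 -0.045 0.078 0 0 0 0;-1 -0.062 0.086 0 0 0 0;-1 -0.081 0.09 0 0 0 0;-1 -0.099 0.09 0 0 0 0;-1 -0.118 0.086 0 0 0 0;-1 -0.135 0.078 0 0 0 0")

```text
clock: 16.38
eef_pos: [0.6059, -0.2288, 0.1419]
tool_rot: [0.176, 0.866, -0.093, 0.46]
ft_force: [5.0, -3.8, 3.0]
grip_width: 0.0164
grasp_force: 60.1
```

step_arm(targets="-1 -0.015 -0.011 0 0 0 0;-1 -0.028 -0.025 0 0 0 0;-1 -0.037 -0.041 0 0 0 0;-1 -0.043 -0.059 0 0 0 0;-1 -0.045 -0.078 0 0 0 0;-1 -0.043 -0.097 0 0 0 0;-1 -0.037 -0.115 0 0 0 0;-1 -0.028 -0.131 0 0 0 0;-1 -0.015 -0.145 0 0 0 0;-1 0 -0.156 0 0 0 0")

```text
clock: 17.22
eef_pos: [0.6031, -0.3023, 0.134]
tool_rot: [0.175, 0.87, -0.087, 0.453]
ft_force: [3.1, 8.9, 2.6]
grip_width: 0.0168
grasp_force: 62.0
```

step_arm(targets="-1 0.017 -0.008 0 0 0 0;-1 0.036 -0.012 0 0 0 0;-1 0.054 -0.012 0 0 0 0;-1 0.073 -0.008 0 0 0 0;-1 0.09 0 0 0 0 0;-1 0.105 0.011 0 0 0 0;-1 0.118 0.025 0 0 0 0;-1 0.127 0.041 0 0 0 0;-1 0.133 0.059 0 0 0 0;-1 0.135 0.078 0 0 0 0")

```text
clock: 18.05
eef_pos: [0.6701, -0.2646, 0.1356]
tool_rot: [0.176, 0.869, -0.091, 0.454]
ft_force: [-0.8, 0.4, 1.2]
grip_width: 0.017
grasp_force: 60.9
```

step_arm(targets="-1 -0.002 0.019 0 0 0 0;-1 -0.008 0.037 0 0 0 0;-1 -0.017 0.053 0 0 0 0;-1 -0.03 0.067 0 0 0 0;-1 -0.045 0.078 0 0 0 0;-1 -0.062 0.086 0 0 0 0;-1 -0.081 0.09 0 0 0 0;-1 -0.099 0.09 0 0 0 0;-1 -0.118 0.086 0 0 0 0;-1 -0.135 0.078 0 0 0 0")

```text
clock: 18.88
eef_pos: [0.6041, -0.2272, 0.1386]
tool_rot: [0.176, 0.867, -0.092, 0.457]
ft_force: [7.4, -3.0, 3.2]
grip_width: 0.0167
grasp_force: 60.0
```

step_arm(targets="-1 -0.015 -0.011 0 0 0 0;-1 -0.028 -0.025 0 0 0 0;-1 -0.037 -0.041 0 0 0 0;-1 -0.043 -0.059 0 0 0 0;-1 -0.045 -0.078 0 0 0 0;-1 -0.043 -0.097 0 0 0 0;-1 -0.037 -0.115 0 0 0 0;-1 -0.028 -0.131 0 0 0 0;-1 -0.015 -0.145 0 0 0 0;-1 0 -0.156 0 0 0 0")

```text
clock: 19.72
eef_pos: [0.601, -0.3053, 0.1333]
tool_rot: [0.177, 0.87, -0.092, 0.452]
ft_force: [0.3, -0.9, -0.0]
grip_width: 0.0165
grasp_force: 63.1
```

step_arm(targets="-1 0.017 -0.008 0 0 0 0;-1 0.036 -0.012 0 0 0 0;-1 0.054 -0.012 0 0 0 0;-1 0.073 -0.008 0 0 0 0;-1 0.09 0 0 0 0 0;-1 0.105 0.011 0 0 0 0;-1 0.118 0.025 0 0 0 0;-1 0.127 0.041 0 0 0 0;-1 0.133 0.059 0 0 0 0;-1 0.135 0.078 0 0 0 0")

```text
clock: 20.55
eef_pos: [0.6702, -0.2646, 0.1353]
tool_rot: [0.176, 0.869, -0.092, 0.454]
ft_force: [-0.2, -0.3, -0.9]
grip_width: 0.0168
grasp_force: 63.3
```

```bash
python3 - <<'E'
from h import *
from scipy.spatial.transform import Rotation as R
o=bot.get_obs(); r=R.from_quat(o['tool_rot']).as_matrix(); print('pred tip',np.round(o['eef_pos']+r@[.15,0,-.001],4),o['ft_force'])
c,_=snap('wrist','w6'); p=cv2.imread('pics/w5.png')[:,:,::-1]
for im in (p,c):
    s=cv2.cvtColor(im,cv2.COLOR_RGB2HSV); m=((s[...,1]>110)&(s[...,0]<16)&(s[...,2]>60))
    for v in (60,100,180): us=np.where(m[v,200:360])[0]; print(v,us.min()+200,us.max()+200)
    us=np.where(m[200:400,284])[0]; print(us.max()+200)
E
```

```text
pred tip [ 0.5905 -0.2309  0.0128] [-0.24854301 -0.25313787 -0.89170239]
60 241 317
100 262 296
180 207 297
362
60 244 320
100 265 300
180 266 299
363
```

step_arm(targets="-1 -0.002 0.019 0 0 0 0;-1 -0.008 0.037 0 0 0 0;-1 -0.017 0.053 0 0 0 0;-1 -0.03 0.067 0 0 0 0;-1 -0.045 0.078 0 0 0 0;-1 -0.062 0.086 0 0 0 0;-1 -0.081 0.09 0 0 0 0;-1 -0.099 0.09 0 0 0 0;-1 -0.118 0.086 0 0 0 0;-1 -0.135 0.078 0 0 0 0")

```text
clock: 21.43
eef_pos: [0.6042, -0.2278, 0.1391]
tool_rot: [0.176, 0.867, -0.093, 0.457]
ft_force: [6.9, -5.2, 3.7]
grip_width: 0.0169
grasp_force: 62.8
```

step_arm(targets="-1 -0.015 -0.011 0 0 0 0;-1 -0.028 -0.025 0 0 0 0;-1 -0.037 -0.041 0 0 0 0;-1 -0.043 -0.059 0 0 0 0;-1 -0.045 -0.078 0 0 0 0;-1 -0.043 -0.097 0 0 0 0;-1 -0.037 -0.115 0 0 0 0;-1 -0.028 -0.131 0 0 0 0;-1 -0.015 -0.145 0 0 0 0;-1 0 -0.156 0 0 0 0")

```text
clock: 22.27
eef_pos: [0.604, -0.2996, 0.1352]
tool_rot: [0.175, 0.869, -0.085, 0.455]
ft_force: [8.5, 12.7, 2.9]
grip_width: 0.0168
grasp_force: 78.7
```

step_arm(targets="-1 0.017 -0.008 0 0 0 0;-1 0.036 -0.012 0 0 0 0;-1 0.054 -0.012 0 0 0 0;-1 0.073 -0.008 0 0 0 0;-1 0.09 0 0 0 0 0;-1 0.105 0.011 0 0 0 0;-1 0.118 0.025 0 0 0 0;-1 0.127 0.041 0 0 0 0;-1 0.133 0.059 0 0 0 0;-1 0.135 0.078 0 0 0 0")

```text
clock: 23.1
eef_pos: [0.6693, -0.2659, 0.135]
tool_rot: [0.176, 0.869, -0.093, 0.453]
ft_force: [-5.5, -6.1, 3.9]
grip_width: 0.0168
grasp_force: 65.8
```

step_arm(targets="-1 -0.01 0.022 0 0 0 0;-1 -0.021 0.04 0 0 0 0;-1 -0.04 0.05 0 0 0 0;-1 -0.058 0.055 0 0 0 0;-1 -0.075 0.054 0 0 0 0;-1 -0.09 0.048 0 0 0 0;-1 -0.106 0.028 0 0 0 0;-1 -0.1 0.01 0 0 0 0;-1 -0.09 0 0 0 0 0;-1 -0.09 0 0 0 0 0")

```text
clock: 23.93
eef_pos: [0.6255, -0.2675, 0.1356]
tool_rot: [0.177, 0.869, -0.092, 0.454]
ft_force: [0.5, 0.1, -0.8]
grip_width: 0.0166
grasp_force: 64.0
```

step_arm(targets="-1 0 0 0.02 0 0 0;-1 0 0 0.04 0 0 0;-1 0 0 0.07 0 0 0;-1 0 0 0.1 0 0 0;-1 0 0 0.14 0 0 0;-1 0 0 0.18 0 0 0;-1 0 0 0.2 0 0 0;-1 0 0 0.2 0 0 0")

```text
clock: 24.6
eef_pos: [0.6264, -0.2664, 0.2396]
tool_rot: [0.176, 0.868, -0.092, 0.456]
ft_force: [-0.1, -0.2, -0.7]
grip_width: 0.017
grasp_force: 64.0
```

```bash
python3 - <<'E'
from h import *
from scipy.spatial.transform import Rotation as R
o=bot.get_obs(); r=R.from_quat(o['tool_rot']).as_matrix(); print('pred tip',np.round(o['eef_pos']+r@[.15,0,-.001],4),o['eef_pos'],o['tool_rot'])
v=(R.from_euler('z',-.128)*R.from_quat([0,1,0,0])*R.from_quat(o['tool_rot']).inv()).as_rotvec()/(np.pi/4); print('turn to lay',v)
b,_=snap('scene','s7'); c,_=snap('wrist','w7')
cv2.imwrite('pics/c7.png',np.hstack([cv2.resize(c,(400,300)),cv2.resize(b[130:310,100:340],(400,300))])[:,:,::-1])
E
```

```text
pred tip [ 0.5473 -0.2329  0.1166] [ 0.62640077 -0.26640513  0.23955778] [ 0.1757834   0.86752839 -0.09219628  0.45606418]
turn to lay [0.3218806  1.19330591 0.31859709]
```

View pics/c7.png

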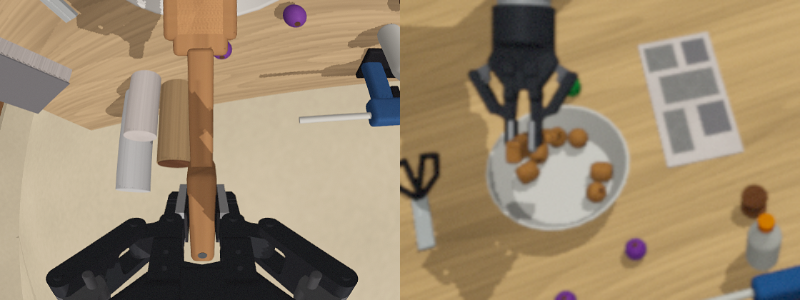

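The bowl holds all six beads, now scattered, at crop (597,172), (596,191), (577,137), (556,136), (540,153) and (527,172). Next I level the spoon and carry it to the sheet.

step_arm(targets="-1 -0.015 0.036 0 0.023 0.085 0.022;-1 -0.03 0.073 0 0.046 0.17 0.045;-1 -0.045 0.11 0 0.069 0.256 0.068;-1 -0.06 0.147 0 0.092 0.341 0.091;-1 -0.075 0.184 0 0.115 0.426 0.114;-1 -0.09 0.22 0 0.138 0.512 0.136;-1 -0.106 0.257 0 0.161 0.597 0.159;-1 -0.106 0.257 0 0.161 0.597 0.159")

```text
clock: 25.37
eef_pos: [0.5719, -0.1351, 0.2342]
tool_rot: [0.123, 0.964, -0.046, 0.23]
ft_force: [1.1, -0.7, -0.8]
grip_width: 0.0165
grasp_force: 64.0
```

step_arm(targets="-1 -0.015 0.036 -0.02 0.023 0.085 0.022;-1 -0.03 0.073 -0.05 0.046 0.17 0.045;-1 -0.045 0.11 -0.08 0.069 0.256 0.068;-1 -0.06 0.147 -0.11 0.092 0.341 0.091;-1 -0.075 0.184 -0.14 0.115 0.426 0.114;-1 -0.09 0.22 -0.17 0.138 0.512 0.136;-1 -0.106 0.257 -0.2 0.161 0.597 0.159;-1 -0.106 0.257 -0.2 0.161 0.597 0.159;-1 -0.106 0.257 -0.2 0.161 0.597 0.159")

```text
clock: 26.12
eef_pos: [0.5174, -0.0087, 0.1315]
tool_rot: [0.064, 0.998, -0.001, -0.006]
ft_force: [1.0, -0.1, -0.0]
grip_width: 0.0167
grasp_force: 64.0
```

```bash
python3 - <<'E'
from h import *
from scipy.spatial.transform import Rotation as R
o=bot.get_obs(); print(o['eef_pos'],o['tool_rot'])
print('turn left',((R.from_euler('z',-.128)*R.from_quat([0,1,0,0])*R.from_quat(o['tool_rot']).inv()).as_rotvec()/(np.pi/4)).round(3), 'shift',((np.array([.5203,-.0093,.0075])-o['eef_pos'])/.5).round(4))
E
```

```text
[ 0.5173977  -0.00872992  0.1314792 ] [ 6.38382302e-02  9.97942746e-01 -5.38647142e-04 -5.88783524e-03]
turn left [ 0.    -0.015 -0.   ] shift [ 0.0058 -0.0011 -0.248 ]
```

step_arm(targets="-1 0.004 0 -0.05 0 0 0;-1 0.004 0 -0.1 0 0 0;-1 0.004 0 -0.15 0 0 0;-1 0.004 0 -0.19 0 0 0;-1 0.004 0 -0.215 0 0 0;-1 0.004 0 -0.23 0 0 0;-1 0.004 0 -0.232 0 0 0;-1 0.004 0 -0.232 0 0 0")

```text
clock: 26.78
eef_pos: [0.5203, -0.0094, 0.0188]
tool_rot: [0.065, 0.998, -0.0, -0.004]
ft_force: [-0.0, 0.2, -0.2]
grip_width: 0.0169
grasp_force: 64.0
```

```bash
python3 - <<'E'
from h import *
from scipy.spatial.transform import Rotation as R
o=bot.get_obs(); print(o['eef_pos'],o['tool_rot'],o['ft_force'])
b,_=snap('scene','s8'); c,_=snap('wrist','w8'); 
cv2.imwrite('pics/c8.png',np.hstack([cv2.resize(c,(400,300)),cv2.resize(b[110:260,200:400],(400,300))])[:,:,::-1])
E
```

```text
[ 0.52025869 -0.00935455  0.01879155] [ 6.46218708e-02  9.97903256e-01 -2.24925999e-04 -3.61329098e-03] [-0.00351831  0.19344492 -0.22490764]
```

View pics/c8.png

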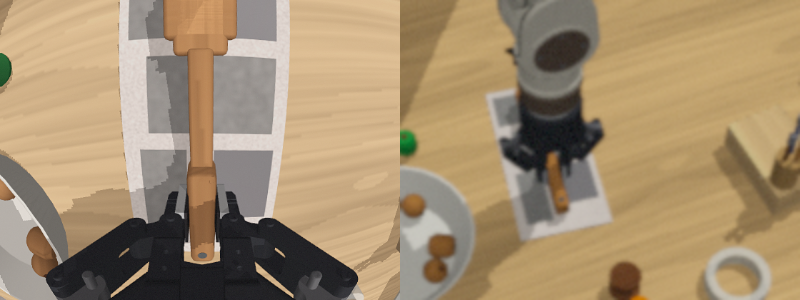

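The spoon is about 11 mm above the sheet and well within it. I'll lower it gently.

step_arm(targets="-1 0 0 -0.006 0 0 0;-1 0 0 -0.012 0 0 0;-1 0 0 -0.016 0 0 0;-1 0 0 -0.018 0 0 0;-1 0 0 -0.018 0 0 0")

```text
clock: 27.3
eef_pos: [0.521, -0.0083, 0.0112]
tool_rot: [0.064, 0.998, 0.0, -0.003]
ft_force: [-3.8, 0.8, 9.8]
grip_width: 0.0166
grasp_force: 65.7
```

step_arm(targets="-1 0 0 -0.002 0 0 0;-1 0 0 -0.003 0 0 0;-1 0 0 -0.003 0 0 0")

```text
clock: 27.55
eef_pos: [0.5207, -0.0084, 0.0099]
tool_rot: [0.064, 0.998, 0.0, -0.003]
ft_force: [-4.7, 1.0, 12.4]
grip_width: 0.0162
grasp_force: 66.3
```

```bash
python3 - <<'E'
from h import *
o=bot.get_obs(); print(o['ft_force'],o['ft_torque'],o['eef_pos'])
E
```

```text
[-4.74500425  1.0381209  12.42956882] [0.10028756 0.4678747  0.03079947] [ 0.52070993 -0.00835309  0.00991047]
```

The torque places the contact near mid-spoon, so it is resting flat. I'll ease the load and open gently.

step_arm(targets="-1 0 0 0.001 0 0 0;-1 0 0 0.002 0 0 0;-0.55 0 0 0.002 0 0 0;-0.45 0 0 0.002 0 0 0;-0.3 0 0 0.002 0 0 0;-0.1 0 0 0.002 0 0 0;0.1 0 0 0.002 0 0 0;0.4 0 0 0.002 0 0 0;0.4 0 0 0.002 0 0 0")

```text
clock: 28.3
eef_pos: [0.52, -0.0087, 0.0088]
tool_rot: [0.064, 0.998, -0.0, -0.004]
ft_force: [-0.6, -0.1, -0.8]
grip_width: 0.06
grasp_force: 0.0
```

step_arm(targets="0.4 0 0 0.02 0 0 0;0.4 0 0 0.06 0 0 0;0.4 0 0 0.12 0 0 0;0.4 0 0 0.2 0 0 0;0.4 0 0.05 0.28 0 0 0;0.4 -0.05 0.12 0.36 0 0 0;0.4 -0.1 0.2 0.42 0 0 0;0.4 -0.15 0.28 0.42 0 0 0;0.4 -0.15 0.3 0.42 0 0 0;0.4 -0.15 0.3 0.42 0 0 0")

```text
clock: 29.13
eef_pos: [0.4433, 0.146, 0.2223]
tool_rot: [0.061, 0.998, 0.002, -0.003]
ft_force: [1.2, -0.3, 0.6]
grip_width: 0.0598
grasp_force: 0.0
```

```bash
python3 - <<'E'
from h import *
o=bot.get_obs(); print(o['eef_pos'],o['ft_force'],o['clock'])
b,_=snap('scene','s9'); t,_=snap('top','t9')
cv2.imwrite('pics/c9.png',np.hstack([cv2.resize(b[100:310,80:360],(400,300)),cv2.resize(t[130:310,190:430],(400,300))])[:,:,::-1])
E
```

```text
[0.4433379  0.14604651 0.22228323] [ 1.16842555 -0.34383033  0.55505208] 29.1333
```

View pics/c9.png

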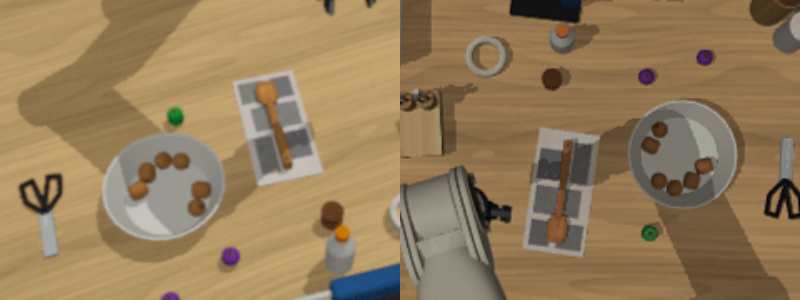

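The spoon lies flat on the sheet, all six beads are in the bowl and well rearranged, and the bystanders look undisturbed. I'll let the arm settle, then hand in.

step_arm(targets="0.4 0 0 0 0 0 0;0.4 0 0 0 0 0 0;0.4 0 0 0 0 0 0")

```text
clock: 29.48
eef_pos: [0.4453, 0.14, 0.2184]
tool_rot: [0.065, 0.998, -0.0, -0.005]
ft_force: [0.4, -0.4, 0.3]
grip_width: 0.0597
grasp_force: 0.0
```

```bash
python3 -c "
from workcell import bot
print(bot.job_done())"
```

```text
the job is handed in; nothing more can be done
None
```

The job is handed in at about 29 s: I drew the spoon out by its neck, laid it on the sheet, stirred four anticlockwise turns by the rear of its handle, and laid it back flat on the newspaper, with all six beads still in the bowl and the other things looking undisturbed in the last pictures.

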